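# Hold the shutter key for a long exposure

## Robot

A 6-joint arm with a two-finger parallel gripper is mounted at the origin on a cart in front of the work surface, level with it; the furniture and walls round the work are solid. World frame = base frame: x ahead of the robot, y to its left, z up, the work surface at z = 0. Lengths are in m, angles in degrees, forces in N, time in s.
With the tool pointing down it reaches from about 0.4 to 0.825 m from the base axis. Payload 7 kg.
Tool frame: the origin (TCP) lies midway between the tips of the shut fingers; the grasp point (between the pads) lies 19 mm behind it; z points along the fingers, y is the direction in which the jaws open and shut (so a half turn about z gives the same grasp; the last joint's range is limited). The gripper opens to 88 mm and grips with 3 to 60 N. Pads are 19 mm wide; open, the fingers measure 130 mm over their backs; the gripper's body (78 mm by 193 mm) begins 47 mm behind the grasp point.
Start: joints at [-52.019, 20.546, 0.682, 0, -70.136, -16.507], TCP at [0.247, -0.628, 0.194] pointing down, gripper open.
Joint ranges: [-176.03, 176.03], [-82.01, 121.73], [-58.28, 71.71], [-173.87, 95.51], [-174.79, -0.11], [-173.66, 173.66]. Speed limits (degrees/s): [136.94, 136.94, 172.46, 180, 180, 180].

## Interface

Orientations are given as [roll, pitch, yaw] about the fixed x, y, z axes, in that order (R = Rz(yaw) Ry(pitch) Rx(roll)).
In Python, from plant import ctrl, snapshot gives the robot as it stands.
- The arm moves only by the shell command python3 -m pendant 'ROWS'. ROWS is JSON, a list of rows, each a list of 7 numbers: the shift along the tool's x, y, z in m, then the turn, a rotation vector about the tool's x, y, z in rad, then the opening, from -1 (shut) to 1 (fully open), so that 0 is half open. In form: [[x, y, z, ax, ay, az, jaw], ...]. A call has 1 to 12 rows; each row is the pose to reach, as a shift and turn from the pose commanded when the call began, along the tool's axes at that moment; what a row does not reach only later rows make up. A row lasts 1/8 s, in which the tool goes at most 62.5 mm and 10.7 degrees, less where a joint would pass 70% of its speed; a pose out of reach is approached as far as the arm can. A call with a gripper value outside its range is refused whole. The fingers move at their own pace and stop on an object; the grip force is fixed at half the most. Time passes only in rows, so rows that repeat a pose let the fingers close. It gives the time, the measured TCP pose, the force and the opening at its end, in the units of the state.
- ctrl.get_obs(): the state, without advancing time (a new reading comes with each control period).
- snapshot(name): name is "scene" or "top" or "wrist"; returns a dict with "image" (384x512x3 uint8, blue, green, red), "mtx" (3x3 intrinsics, pixels), "eye" and "attitude" of the camera in the world; the wrist camera has in their place "tool_from_camera" (4x4, takes a point from camera to tool coordinates, whose origin is the TCP and whose axes are the flange's). Camera axes: x right, y up, looking along -z (the intrinsics and any distortion apply to the point x, -y, -z); pixel columns grow to the right and rows downward; lengths in m; the calibration is good to about 2 mm. A picture is of the moment at which its call begins: read the wrist's pose just before it. There is no depth.
- ctrl.close_job(): hands the job in, once; it reports no verdict.
The state is a dict: "clock": time; "joint_pos": joint angles; "qvel": joint speeds; "tau": joint torques, N m; "tool_pos": TCP position; "orientation": TCP orientation; "force": force on the tool from outside, world axes, zero at the start; "moment": the same for the moment, N m; "opening": finger opening in m.
Only numpy, scipy, OpenCV 4.12 (cv2) and the standard library are available. Lean on these libraries where they do the work, as an engineer would, in place of code of your own. Each camera call takes 0.05 s, during which the arm holds its last target.

## Task

Take a long-exposure picture with the microscope camera: of the three desk switches, find the one with the long narrow bar key, press the key down gently with the fingertips, hold it down for at least two seconds, then let it spring back up and withdraw. Do not lift or shove the switch, do not touch the other two switches (round key and square key), and leave the small things lying around where they are.

Things in the scene. Friction and masses are not known exactly. Their poses are not given: they have to be found in the camera images.
- bar_switch: Loose desk switch: grey square housing 76 x 76 x 28 mm on rubber feet, 0.4 kg, black top plate, with one white key in the middle, a long narrow bar, 16 mm (along x) by 48 mm (along y). A 10 mm stub of cable gland sticks out of its rear (+x) side. Origin: centre of the underside, on the bench; z up. The three switches differ only in the shape of the key and may have changed places.
- bar_key_top (a point): Centre of the flat top of the bar key, 42 mm above the bench when up; moves down with the key. The key stands 14 mm proud of its housing, so 6 mm are left when bottomed. Same axes as its switch: the bar runs along y.
- bar_key (a joint): The bar key. Key travel in m: 0 = up, grows as it is pressed, 0.008 = bottomed in the housing; it springs back by itself. Pressing takes about 1 N to start and 8 N at the bottom (900 N/m); it counts as down beyond 0.004.
- round_switch: Loose desk switch: grey square housing 76 x 76 x 28 mm on rubber feet, 0.4 kg, black top plate, with one white key in the middle, a round disc of 34 mm diameter, its top 42 mm above the bench. A 10 mm stub of cable gland sticks out of its rear (+x) side. Origin: centre of the underside, on the bench; z up. The three switches differ only in the shape of the key and may have changed places.
- square_switch: Loose desk switch: grey square housing 76 x 76 x 28 mm on rubber feet, 0.4 kg, black top plate, with one white key in the middle, a square of 31 x 31 mm, its top 42 mm above the bench. A 10 mm stub of cable gland sticks out of its rear (+x) side. Origin: centre of the underside, on the bench; z up. The three switches differ only in the shape of the key and may have changed places.
- small_section: Bystander: upright resin cylinder with a metal section in its top, 25 mm diameter, 20 mm high. Origin: centre of the underside.
- wide_section: Bystander: upright resin cylinder with a metal section in its top, 30 mm diameter, 14 mm high. Origin: centre of the underside.
- magnifier: Bystander: magnifying glass with a handle lying flat, 45 x 110 x 12 mm, long along y. Origin: centre of the underside.
- dropper_bottle: Bystander: standing brown dropper bottle with a rubber bulb, 33 mm diameter, 102 mm high. Origin: centre of the underside.

How it is judged:
By the outcome, as a careful person would: the job done as asked, in the order asked, and still so for the second after the job is handed in, with the robot touching nothing.
It also fails if it takes over 38 s, if anything falls off the work surface, if the arm or the gripper's body presses on something with over 40 N, if the wrist force passes 120 N, or if a joint passes its speed limit or range.

## Working session

There is one attempt and no reset: what is moved stays moved. The work goes in short steps, Python scripts to look and compute and a shell command to move; the robot and the scene stay as the last step left them, time stands still between calls to the robot, and variables do not carry over. Pictures are saved under pics/ and viewed, and the job is handed in when it is done.

```bash
mkdir -p pics
python3 - <<'E'
from plant import ctrl, snapshot
import cv2
print(ctrl.get_obs())
for n in("scene","top"):
    s=snapshot(n); cv2.imwrite(f"pics/{n}1.png",s["image"]); print({k:v for k,v in s.items() if k!="image"})
E
```

```text
{'clock': 0.0, 'joint_pos': array([-5.20171843e+01,  2.05926044e+01,  6.33045329e-01, -2.08852827e-02,
       -7.01372465e+01, -1.65076692e+01]), 'qvel': array([ 0.09364294,  0.03533872,  0.02781011, -0.03223819,  0.08101589,
       -0.07940303]), 'tau': array([-1.07551332e-03, -5.82717419e+01,  2.93057352e+01,  6.99748412e+00,
        6.76450931e-03, -1.60525137e-04]), 'tool_pos': array([ 0.24688775, -0.6276229 ,  0.19270162]), 'orientation': array([ 1.79901605e+02, -8.68538370e-03, -1.58531959e+02]), 'force': array([-0.63909159, -0.71153492, -0.42861819]), 'moment': array([-0.00998021, -0.03516958, -0.01197855]), 'opening': 0.08768195688271317}
{'mtx': array([[472.84750269,   0.        , 256.13229552],
       [  0.        , 472.84750269, 189.91871343],
       [  0.        ,   0.        ,   1.        ]]), 'eye': array([-0.22981985, -0.53525628,  0.45828218]), 'attitude': array([ 66.6178322 ,   0.44628788, -54.81558496])}
{'mtx': array([[380.43093204,   0.        , 256.30774268],
       [  0.        , 380.43093204, 193.93208013],
       [  0.        ,   0.        ,   1.        ]]), 'eye': array([0.41767941, 0.01778197, 0.88509444]), 'attitude': array([  6.13640396,  -1.12422229, -89.49250617])}
```

View pics/scene1.png

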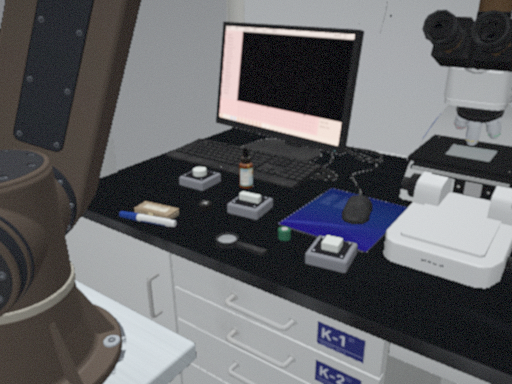

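View pics/top1.png

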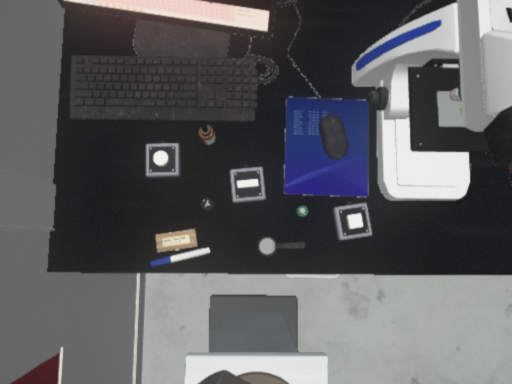

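```bash
cat > h.py <<'E'
import numpy as np, cv2
from scipy.spatial.transform import Rotation as R
def ray(s,uv,z):
    K=s["mtx"]; d=np.array([(uv[0]-K[0,2])/K[0,0],-(uv[1]-K[1,2])/K[1,1],-1])
    d=R.from_euler("xyz",s["attitude"],degrees=True).as_matrix()@d
    return s["eye"]+d*(z-s["eye"][2])/d[2]
def goal(o,pos,yaw):
    Rm=R.from_euler("xyz",o["orientation"],degrees=True)
    Rg=R.from_euler("xyz",[180,0,yaw],degrees=True)
    return Rm.inv().apply(np.array(pos)-o["tool_pos"]),(Rm.inv()*Rg).as_rotvec()
E
python3 - <<'E'
from plant import ctrl, snapshot
from h import *
s=snapshot("top"); im=s["image"]
g=cv2.cvtColor(im,cv2.COLOR_BGR2GRAY)
c=g[170:198,232:264]; n,l,st,ce=cv2.connectedComponentsWithStats((c>190).astype('uint8'))
print(st,ce)
for i in range(1,n):
    if st[i,4]>40:
        p=ce[i]+[232,170]; print(p,ray(s,p,.042))
        ys,xs=np.where(l==i); print(cv2.minAreaRect(np.c_[xs,ys].astype('float32')))
for nm,p,z in [("housing corners",(231,169),.028),("",(263,167),.028),("",(265,200),.028),("",(234,202),.028),("bottleTop",(206,130),.1),("green",(302,211),.02),("black",(207,204),.014),("scopefront",(425,200),.06),("roundkey",(160,158),.042),("sq",(355,221),.042),("magn",(267,246),.01),("scopearm",(357,75),.15)]: print(nm,ray(s,p,z).round(3))
cv2.imwrite("pics/crop1.png",cv2.resize(im[120:270,140:380],None,fx=3,fy=3,interpolation=cv2.INTER_CUBIC))
o=ctrl.get_obs()
E
```

```text
[[  0   0  32  28 753]
 [  5   9  21   9 143]] [[15.54581673 13.64010624]
 [15.25874126 12.76223776]]
[247.25874126 182.76223776] [0.53337217 0.02249378 0.042     ]
((15.1336669921875, 12.836633682250977), (6.865756988525391, 20.39826202392578), 84.2894058227539)
housing corners [0.567 0.06  0.028]
 [ 0.572 -0.013  0.028]
 [ 0.496 -0.018  0.028]
 [0.491 0.052 0.028]
bottleTop [0.637 0.11  0.1  ]
green [ 0.473 -0.103  0.02 ]
black [0.487 0.114 0.014]
scopefront [ 0.497 -0.368  0.06 ]
roundkey [0.587 0.219 0.042]
sq [ 0.45  -0.218  0.042]
magn [ 0.393 -0.024  0.01 ]
scopearm [ 0.741 -0.197  0.15 ]
```

View pics/crop1.png

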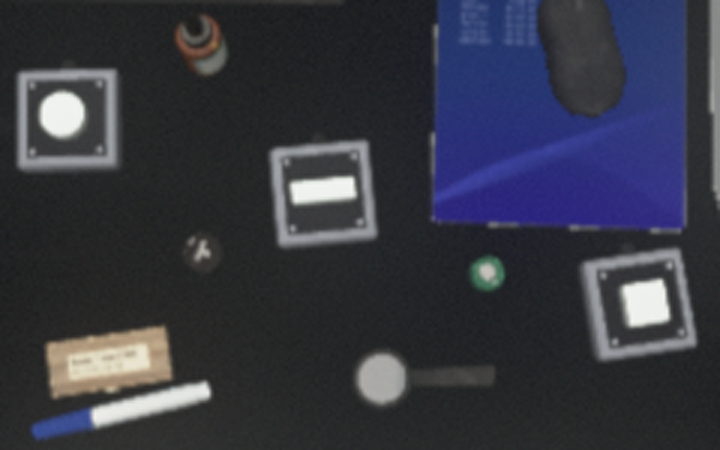

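Run:
```python
from plant import ctrl
from h import *
o=ctrl.get_obs()
print(goal(o,[.45,.02,.19],-174))
```

```text
(array([-0.42608371,  0.52849737,  0.00355185]), array([ 0.00124012, -0.00032446,  0.2700118 ]))
```

```bash
python3 -m pendant '[[-0.036,0.044,0,0,0,0.02,-1],[-0.072,0.088,0,0,0,0.05,-1],[-0.108,0.132,0,0,0,0.07,-1],[-0.144,0.176,0,0,0,0.09,-1],[-0.18,0.22,0,0,0,0.12,-1],[-0.216,0.264,0,0,0,0.14,-1],[-0.252,0.308,0,0,0,0.16,-1],[-0.288,0.352,0,0,0,0.19,-1],[-0.324,0.396,0,0,0,0.21,-1],[-0.36,0.44,0,0,0,0.23,-1],[-0.396,0.484,0,0,0,0.25,-1],[-0.426,0.528,0,0,0,0.27,-1]]'
python3 - <<'E'
from plant import ctrl,snapshot
from h import *
o=ctrl.get_obs(); print(o["tool_pos"],o["orientation"],o["force"],o["opening"])
s=snapshot("wrist"); cv2.imwrite("pics/wrist1.png",s["image"]); print(s["mtx"],s["tool_from_camera"],[k for k in s])
E
```

```text
clock: 1.65
tool_pos: [0.4505, 0.0212, 0.1938]
orientation: [180.0, 0.0, -174.0]
force: [0.8, -0.2, -0.2]
opening: 0.0003
[0.45045953 0.02119831 0.19378141] [ 1.79991409e+02  2.45733510e-02 -1.74006026e+02] [ 0.78256161 -0.22467127 -0.18801815] 0.00026177448696301266
[[290.27910685   0.         253.00156878]
 [  0.         290.27910685 189.05990059]
 [  0.           0.           1.        ]] [[ 1.04296065e-04  9.51944839e-01  3.06269509e-01  8.29746415e-02]
 [ 9.99999973e-01 -1.62867873e-04  1.65687955e-04 -6.73895314e-04]
 [ 2.07607257e-04  3.06269484e-01 -9.51944830e-01 -1.91626394e-01]
 [ 0.00000000e+00  0.00000000e+00  0.00000000e+00  1.00000000e+00]] ['image', 'mtx', 'tool_from_camera']
```

View pics/wrist1.png

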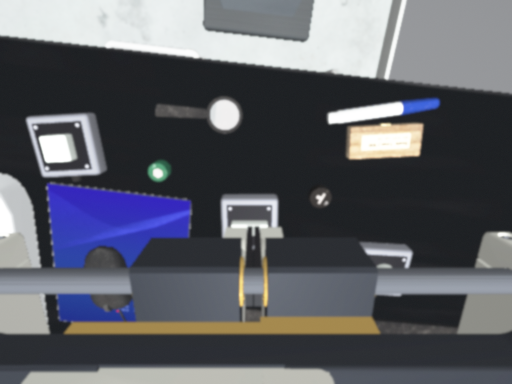

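```bash
python3 -m pendant '[[-0.04,-0.004,0,0,0,0,-1],[-0.08,-0.008,0,0,0,0,-1],[-0.12,-0.012,0,0,0,0,-1],[-0.15,-0.016,0,0,0,0,-1],[-0.15,-0.016,0,0,0,0,-1],[-0.15,-0.016,0,0,0,0,-1]]'
python3 - <<'E'
from plant import ctrl,snapshot
from h import *
o=ctrl.get_obs(); print(o["tool_pos"],o["orientation"],o["force"],o["opening"])
s=snapshot("wrist"); cv2.imwrite("pics/wrist2.png",s["image"])
np.savez("w2.npz",im=s["image"],K=s["mtx"],T=s["tool_from_camera"],p=o["tool_pos"],r=o["orientation"])
E
```

```text
clock: 2.45
tool_pos: [0.6004, 0.0188, 0.1932]
orientation: [-180.0, -0.1, -174.0]
force: [-0.1, -0.8, 0.3]
opening: 0.0004
[0.60042135 0.01876222 0.19316195] [-1.79997635e+02 -6.43179054e-02 -1.74014546e+02] [-0.08914642 -0.84050738  0.33520193] 0.00042267194287608006
```

View pics/wrist2.png

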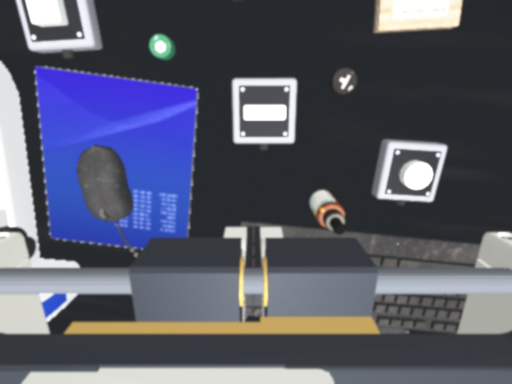

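Run:
```python
from h import *
f=np.load("w2.npz"); K=f["K"];T=f["T"];Rt=R.from_euler("xyz",f["r"],degrees=True).as_matrix()
def w(uv,z):
    d=np.array([(uv[0]-K[0,2])/K[0,0],-(uv[1]-K[1,2])/K[1,1],-1]); d=Rt@T[:3,:3]@d; e=f["p"]+Rt@T[:3,3]
    return e+d*(z-e[2])/d[2]
g=cv2.cvtColor(f["im"],cv2.COLOR_BGR2GRAY); c=g[88:135,238:291]
n,l,st,ce=cv2.connectedComponentsWithStats((c>190).astype('uint8'))
for i in range(1,n):
    if st[i,4]>100:
        ys,xs=np.where(l==i); r=cv2.minAreaRect(np.c_[xs,ys].astype('float32')); print(st[i],r)
        b=[w(q+np.array([238,88]),.042) for q in cv2.boxPoints(r)]; print(np.round(b,4))
        print("key",w(ce[i]+[238,88],.042))
for q in [(234,81),(296,79),(297,143),(234,145)]: print(w(q,.028))
cv2.imwrite("pics/w2c.png",cv2.resize(f["im"][70:155,220:310],None,fx=7,fy=7,interpolation=cv2.INTER_CUBIC))
```

```text
[  5  16  44  17 694] ((26.5, 24.0), (16.0, 43.0), 90.0)
[[ 0.5279 -0.001   0.042 ]
 [ 0.5228  0.0475  0.042 ]
 [ 0.5404  0.05    0.042 ]
 [ 0.5456  0.0007  0.042 ]]
key [0.534586   0.02419027 0.042     ]
[ 0.5040621  -0.01413901  0.028     ]
[0.49446068 0.05665923 0.028     ]
[0.56720176 0.06887523 0.028     ]
[ 0.57773577 -0.00789174  0.028     ]
```

View pics/w2c.png

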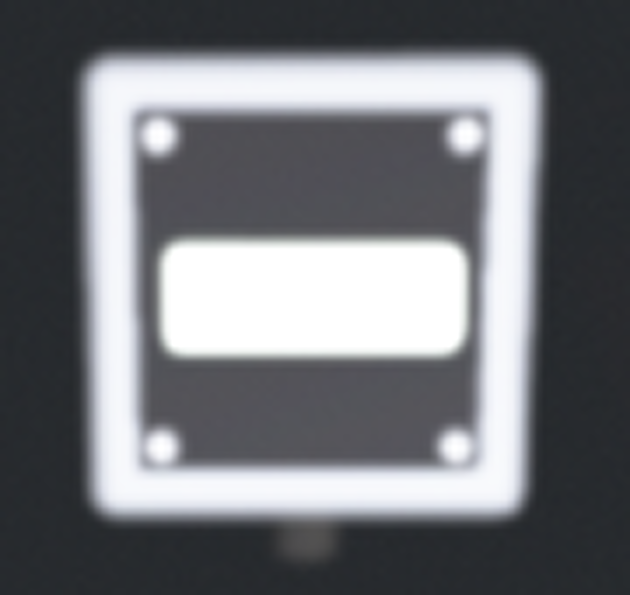

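Run:
```python
from plant import ctrl
from h import *
print(goal(ctrl.get_obs(),[.534,.0235,.06],-174))
```

```text
(array([0.06537459, 0.01153713, 0.13358624]), array([ 6.25116673e-05, -5.30125707e-04,  3.21935728e-05]))
```

```bash
python3 -m pendant '[[0.035,0.006,0,0,0,0,-1],[0.065,0.0115,0,0,0,0,-1],[0.065,0.0115,0.03,0,0,0,-1],[0.065,0.0115,0.06,0,0,0,-1],[0.065,0.0115,0.09,0,0,0,-1],[0.065,0.0115,0.11,0,0,0,-1],[0.065,0.0115,0.125,0,0,0,-1],[0.065,0.0115,0.133,0,0,0,-1],[0.065,0.0115,0.133,0,0,0,-1],[0.065,0.0115,0.133,0,0,0,-1]]'
python3 - <<'E'
from plant import ctrl,snapshot
from h import *
o=ctrl.get_obs(); print(o["tool_pos"],o["orientation"],o["force"],o["opening"])
for n in ("scene","top"):
    s=snapshot(n); c=s["image"][170:240,200:300] if n=="scene" else s["image"][150:220,200:300]
    cv2.imwrite(f"pics/{n}3.png",cv2.resize(c,None,fx=6,fy=6,interpolation=cv2.INTER_CUBIC))
E
```

```text
clock: 3.75
tool_pos: [0.5357, 0.0238, 0.0614]
orientation: [180.0, 0.1, -174.0]
force: [0.2, 0.1, 0.7]
opening: 0.0007
[0.53570516 0.02376125 0.06137713] [ 1.79987689e+02  6.54375222e-02 -1.73986242e+02] [0.23284607 0.06954534 0.73759369] 0.0007286103897141545
```

View pics/scene3.png

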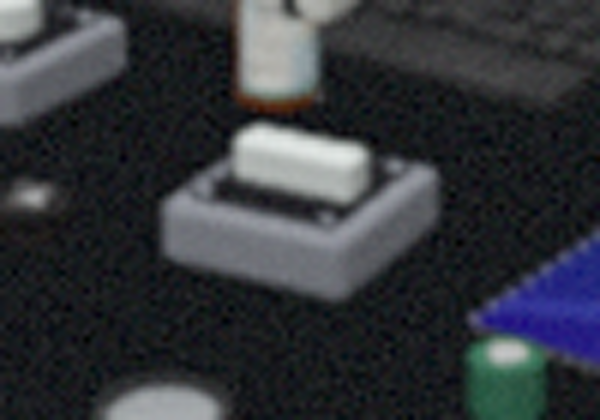

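Run:
```python
from plant import ctrl,snapshot
from h import *
o=ctrl.get_obs(); print(o["clock"],o["tool_pos"])
for n in ("scene",):
    s=snapshot(n); cv2.imwrite(f"pics/{n}4.png",s["image"])
    Rm=R.from_euler("xyz",s["attitude"],degrees=True)
    for p in ([.5357,.0238,.0614],[.534,.0235,.042]):
        c=Rm.inv().apply(np.array(p)-s["eye"]); print(s["mtx"]@np.array([c[0]/-c[2],-c[1]/-c[2],1]))
    print(s["eye"],s["attitude"])
```

```text
3.85 [0.53569581 0.02372104 0.06133046]
[250.27615228 184.51045276   1.        ]
[250.04488432 192.97378171   1.        ]
[-0.22981985 -0.53525628  0.45828218] [ 66.6178322    0.44628788 -54.81558496]
```

View pics/scene4.png

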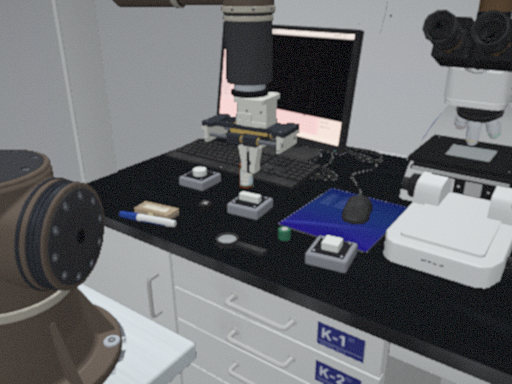

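View pics/top3.png

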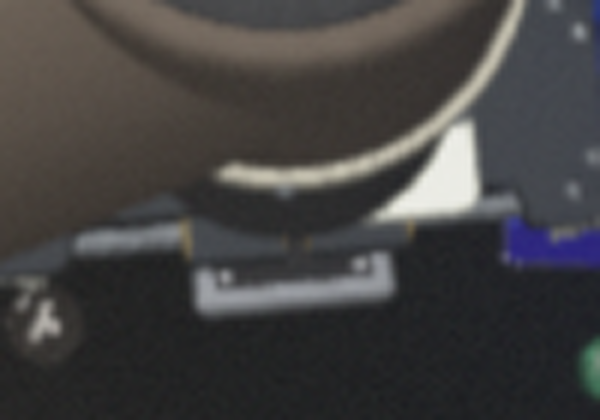

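Run:
```python
import cv2
im=cv2.imread("pics/scene4.png"); cv2.imwrite("pics/s4c.png",cv2.resize(im[110:225,190:310],None,fx=5,fy=5,interpolation=cv2.INTER_CUBIC))
```

```text
(no output)
```

View pics/s4c.png

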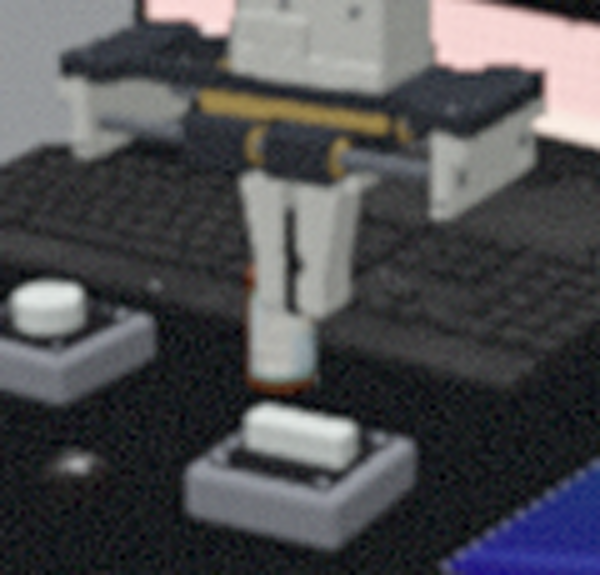

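Run:
```python
from plant import ctrl
from h import *
f=np.load("w2.npz"); K=f["K"];T=f["T"];Ti=np.linalg.inv(T)
for z in (-.06,-.045,-.03,-.019,-.01,0):
  for x in (0,.0095):
    c=Ti@[x,0,z,1]; print(z,x,(K@[c[0]/-c[2],c[1]/c[2],1])[:2])
cv2.imwrite("pics/w2d.png",cv2.resize(f["im"][210:320,190:320],None,fx=5,fy=5,interpolation=cv2.INTER_CUBIC))
```

```text
-0.06 0 [254.33557719 263.54822184]
-0.06 0.0095 [254.36377843 247.25376139]
-0.045 0 [254.22561273 249.01927389]
-0.045 0.0095 [254.24935556 233.8995023 ]
-0.03 0 [254.13316571 236.80480034]
-0.03 0.0095 [254.15346106 222.70768458]
-0.019 0 [254.07421445 229.01592207]
-0.019 0.0095 [254.09245428 215.58760154]
-0.01 0 [254.03061218 223.25501523]
-0.01 0.0095 [254.04740304 210.32968504]
0 0 [253.98638142 217.41106861]
0 0.0095 [254.00176427 205.00319783]
```

View pics/w2d.png

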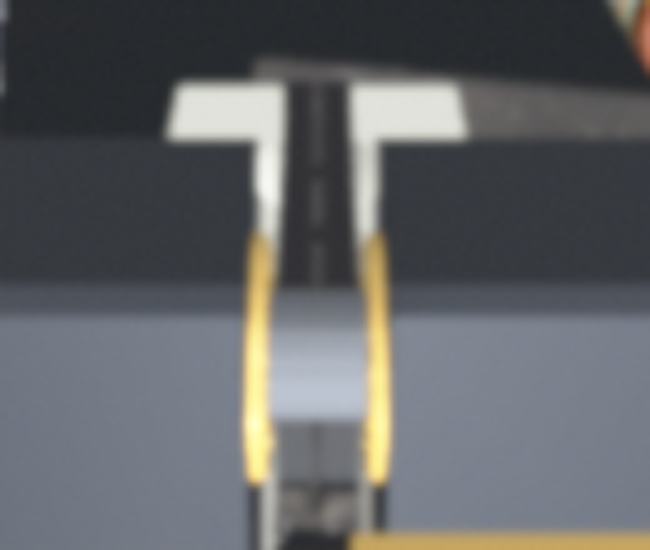

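```bash
python3 -m pendant '[[0.0015,0,0.004,0,0,0,-1],[0.0015,0,0.008,0,0,0,-1],[0.0015,0,0.012,0,0,0,-1],[0.0015,0,0.015,0,0,0,-1],[0.0015,0,0.015,0,0,0,-1],[0.0015,0,0.015,0,0,0,-1]]'
python3 -m pendant '[[0,0,0.001,0,0,0,-1],[0,0,0.002,0,0,0,-1],[0,0,0.003,0,0,0,-1],[0,0,0.004,0,0,0,-1],[0,0,0.005,0,0,0,-1],[0,0,0.005,0,0,0,-1]]'
python3 - <<'E'
from plant import ctrl,snapshot
import cv2
s=snapshot("scene"); cv2.imwrite("pics/s5.png",cv2.resize(s["image"][110:225,190:310],None,fx=5,fy=5,interpolation=cv2.INTER_CUBIC))
E
```

```text
clock: 4.65
tool_pos: [0.5338, 0.0234, 0.0457]
orientation: [-180.0, 0.0, -174.0]
force: [-0.4, 0.2, 0.3]
opening: 0.0
clock: 5.4
tool_pos: [0.5336, 0.0234, 0.0405]
orientation: [-180.0, -0.0, -174.0]
force: [-0.6, -0.4, 0.7]
opening: 0.0007
```

View pics/s5.png

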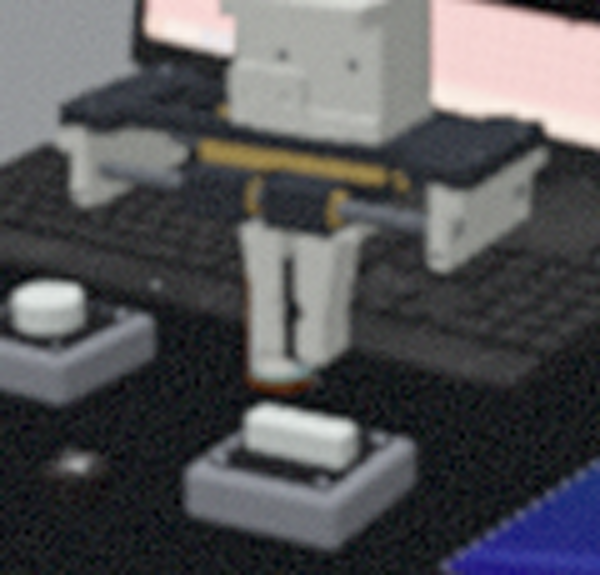

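Run:
```python
from plant import ctrl,snapshot
from h import *
o=ctrl.get_obs();print(o["tool_pos"],o["joint_pos"])
s=snapshot("top"); cv2.imwrite("pics/t5.png",cv2.resize(s["image"][130:230,180:310],None,fx=5,fy=5,interpolation=cv2.INTER_CUBIC))
for z in (.028,.042,.08,.107,.135): print(z,ray(s,(248,192),z))
s=snapshot("wrist"); cv2.imwrite("pics/w5.png",s["image"])
```

```text
[0.53372559 0.02340648 0.04062754] [ 2.35518176e+01  1.62116306e+01 -2.82835990e+01  1.65309876e-03
 -4.55094671e+01 -1.07548569e+02]
0.028 [0.51418815 0.02065162 0.028     ]
0.042 [0.51261175 0.02060474 0.042     ]
0.08 [0.50833296 0.02047751 0.08      ]
0.107 [0.50529276 0.02038712 0.107     ]
0.135 [0.50213996 0.02029337 0.135     ]
```

View pics/t5.png

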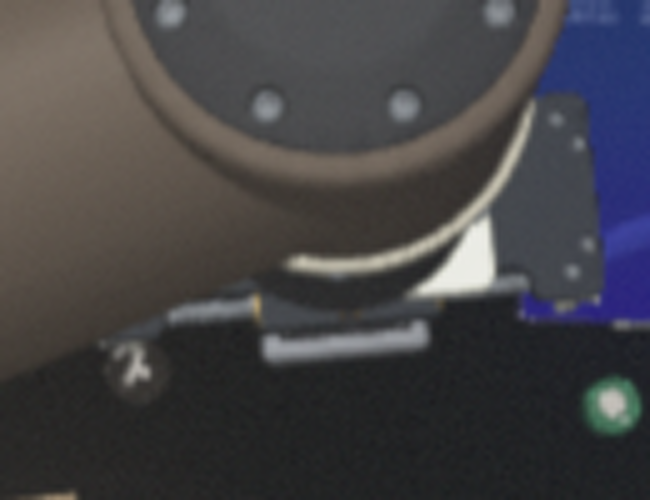

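View pics/w5.png

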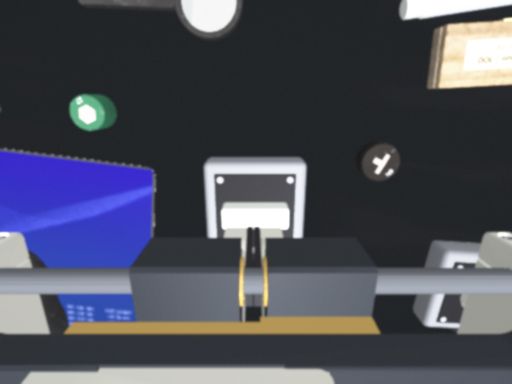

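```bash
python3 -m pendant '[[0,0,0.003,0,0,0,-1],[0,0,0.006,0,0,0,-1],[0,0,0.008,0,0,0,-1],[0,0,0.01,0,0,0,-1],[0,0,0.01,0,0,0,-1]]'
python3 -m pendant '[[0,0,0.002,0,0,0,-1],[0,0,0.004,0,0,0,-1],[0,0,0.006,0,0,0,-1],[0,0,0.006,0,0,0,-1]]'
python3 - <<'E'
from plant import ctrl,snapshot
import cv2
s=snapshot("scene"); cv2.imwrite("pics/s6.png",cv2.resize(s["image"][110:225,190:310],None,fx=5,fy=5,interpolation=cv2.INTER_CUBIC))
s=snapshot("wrist"); cv2.imwrite("pics/w6.png",s["image"])
E
```

```text
clock: 6.18
tool_pos: [0.5336, 0.0234, 0.0305]
orientation: [-180.0, -0.0, -174.0]
force: [0.5, -0.4, 0.4]
opening: 0.0002
clock: 6.68
tool_pos: [0.5336, 0.0234, 0.0245]
orientation: [-180.0, -0.0, -174.0]
force: [0.7, 0.8, 0.5]
opening: 0.0004
```

View pics/s6.png

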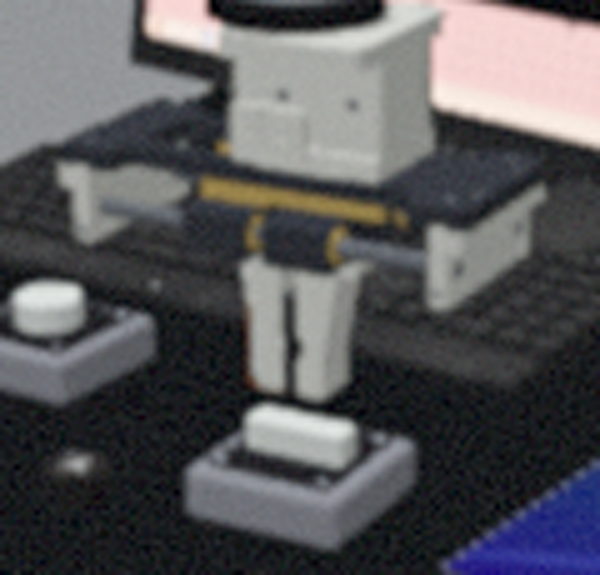

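View pics/w6.png

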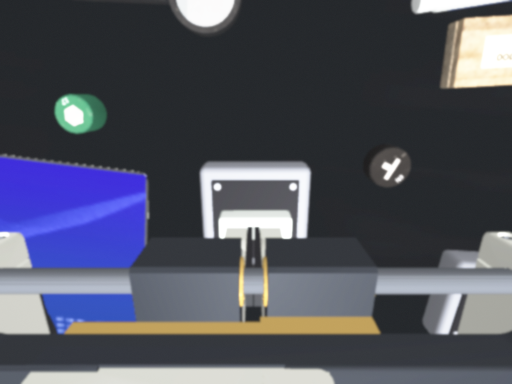

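```bash
python3 -m pendant '[[0,0,0.002,0,0,0,-1],[0,0,0.004,0,0,0,-1],[0,0,0.006,0,0,0,-1],[0,0,0.006,0,0,0,-1]]'
python3 -m pendant '[[0,0,0.001,0,0,0,-1],[0,0,0.002,0,0,0,-1],[0,0,0.002,0,0,0,-1]]'
python3 -m pendant '[[0,0,0.001,0,0,0,-1],[0,0,0.002,0,0,0,-1],[0,0,0.002,0,0,0,-1]]'
```

```text
clock: 7.28
tool_pos: [0.5336, 0.0234, 0.0184]
orientation: [-180.0, -0.0, -174.0]
force: [0.1, 0.3, 0.4]
opening: 0.0004
clock: 7.65
tool_pos: [0.5337, 0.0234, 0.0166]
orientation: [-180.0, -0.0, -174.0]
force: [-0.2, -0.5, -1.3]
opening: 0.0005
clock: 8.02
tool_pos: [0.5336, 0.0234, 0.0145]
orientation: [-180.0, -0.0, -174.0]
force: [0.5, 0.1, -0.1]
opening: 0.0007
```

```bash
python3 -m pendant '[[0,0,0.001,0,0,0,-1],[0,0,0.001,0,0,0,-1]]'
python3 -m pendant '[[0,0,0.001,0,0,0,-1],[0,0,0.001,0,0,0,-1]]'
python3 - <<'E'
from plant import ctrl,snapshot
import cv2
print(ctrl.get_obs()["force"])
s=snapshot("scene"); cv2.imwrite("pics/s7.png",cv2.resize(s["image"][110:225,190:310],None,fx=5,fy=5,interpolation=cv2.INTER_CUBIC))
print(ctrl.get_obs()["force"])
E
```

```text
clock: 8.28
tool_pos: [0.5337, 0.0234, 0.0136]
orientation: [-180.0, -0.0, -174.0]
force: [-0.4, 0.5, -0.1]
opening: 0.0004
clock: 8.52
tool_pos: [0.5336, 0.0234, 0.0126]
orientation: [-180.0, -0.0, -174.0]
force: [0.0, -0.3, 0.1]
opening: 0.0003
[ 0.00156792 -0.29904514  0.14262651]
[-0.38363212 -0.48721275 -0.30809444]
```

View pics/s7.png

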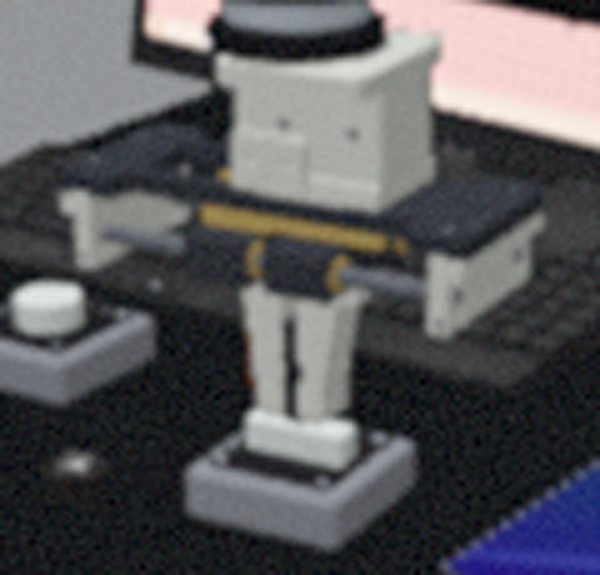

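```bash
python3 -m pendant '[[0,0,0.001,0,0,0,-1],[0,0,0.001,0,0,0,-1]]'
python3 -m pendant '[[0,0,0.001,0,0,0,-1],[0,0,0.001,0,0,0,-1]]'
python3 - <<'E'
from plant import ctrl,snapshot
import cv2
print(ctrl.get_obs()["force"])
s=snapshot("wrist"); cv2.imwrite("pics/w7.png",cv2.resize(s["image"][140:260,180:330],None,fx=5,fy=5,interpolation=cv2.INTER_CUBIC))
print(ctrl.get_obs()["force"])
E
```

```text
clock: 8.82
tool_pos: [0.5337, 0.0234, 0.0116]
orientation: [-180.0, -0.0, -174.0]
force: [0.7, -0.0, 1.3]
opening: 0.0004
clock: 9.07
tool_pos: [0.5337, 0.0234, 0.0106]
orientation: [-180.0, -0.0, -174.0]
force: [-0.2, 0.1, -0.1]
opening: 0.0006
[-0.19663174  0.05455449 -0.05229428]
[-0.07609853  0.73829334  0.13768387]
```

View pics/w7.png

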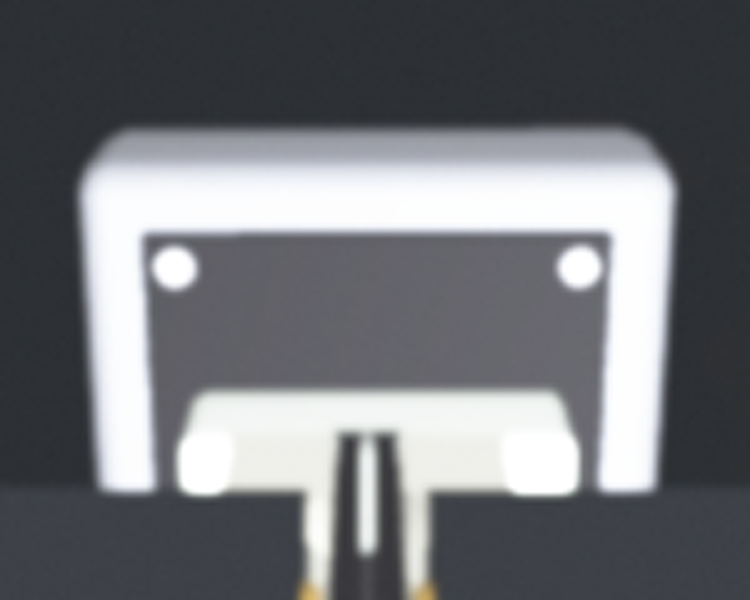

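```bash
python3 -m pendant '[[0,0,0.001,0,0,0,-1],[0,0,0.001,0,0,0,-1]]'
python3 -m pendant '[[0,0,0.001,0,0,0,-1],[0,0,0.001,0,0,0,-1]]'
python3 -m pendant '[[0,0,0.001,0,0,0,-1],[0,0,0.001,0,0,0,-1]]'
python3 - <<'E'
from plant import ctrl,snapshot
import cv2
print(ctrl.get_obs()["force"])
s=snapshot("scene"); cv2.imwrite("pics/s8.png",cv2.resize(s["image"][170:225,220:290],None,fx=9,fy=9,interpolation=cv2.INTER_CUBIC))
print(ctrl.get_obs()["force"])
E
```

```text
clock: 9.38
tool_pos: [0.5337, 0.0234, 0.0096]
orientation: [-180.0, -0.0, -174.0]
force: [0.7, -0.0, -0.0]
opening: 0.0007
clock: 9.62
tool_pos: [0.5337, 0.0234, 0.0087]
orientation: [-180.0, 0.0, -174.0]
force: [-0.7, 0.1, 1.3]
opening: 0.0
clock: 9.88
tool_pos: [0.5338, 0.0234, 0.0077]
orientation: [-180.0, 0.0, -174.0]
force: [-1.7, 0.4, 1.2]
opening: 0.0002
[-1.69766199  0.37346469  1.17709209]
[-0.71494551 -0.47161406  2.27420802]
```

View pics/s8.png

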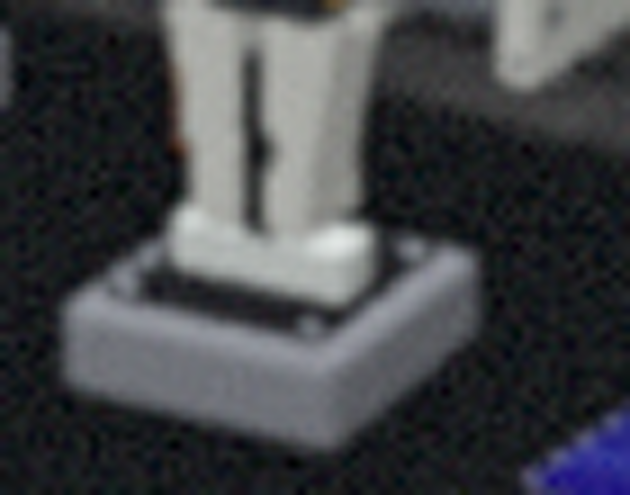

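```bash
python3 -m pendant '[[0,0,0.001,0,0,0,-1],[0,0,0.002,0,0,0,-1],[0,0,0.002,0,0,0,-1]]'
python3 -m pendant '[[0,0,0.001,0,0,0,-1],[0,0,0.001,0,0,0,-1]]'
python3 - <<'E'
from plant import ctrl,snapshot
import cv2
print(ctrl.get_obs()["force"])
s=snapshot("scene"); cv2.imwrite("pics/s9.png",cv2.resize(s["image"][170:225,220:290],None,fx=9,fy=9,interpolation=cv2.INTER_CUBIC))
print(ctrl.get_obs()["force"])
E
```

```text
clock: 10.3
tool_pos: [0.5338, 0.0234, 0.0057]
orientation: [-180.0, 0.0, -174.0]
force: [-1.9, 0.4, 3.6]
opening: 0.0003
clock: 10.55
tool_pos: [0.5338, 0.0234, 0.0047]
orientation: [-180.0, 0.0, -174.0]
force: [-1.6, 0.1, 5.5]
opening: 0.0002
[-1.63739868  0.09757274  5.5496485 ]
[-0.93076909 -0.41210934  5.0067575 ]
```

View pics/s9.png

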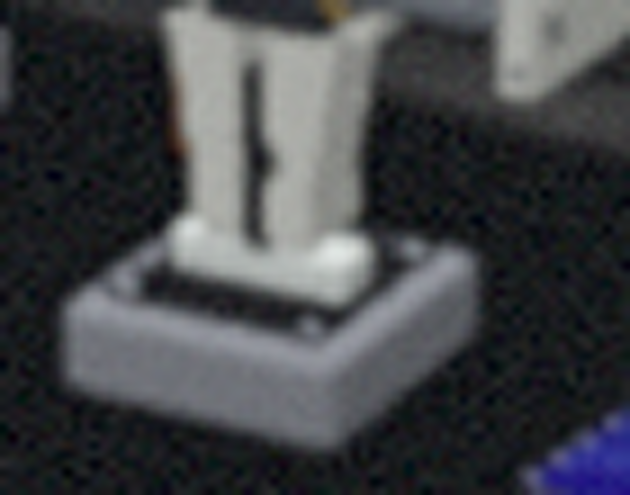

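```bash
python3 -m pendant '[[0,0,0.001,0,0,0,-1],[0,0,0.0015,0,0,0,-1],[0,0,0.0015,0,0,0,-1],[0,0,0.0015,0,0,0,-1]]'
python3 - <<'E'
from plant import ctrl,snapshot
import cv2
s=snapshot("scene"); cv2.imwrite("pics/s10.png",cv2.resize(s["image"][170:225,220:290],None,fx=9,fy=9,interpolation=cv2.INTER_CUBIC))
print([ctrl.get_obs()["force"]])
E
```

```text
clock: 11.1
tool_pos: [0.5338, 0.0234, 0.0033]
orientation: [-180.0, 0.0, -174.0]
force: [-1.7, 0.1, 7.0]
opening: 0.0003
[array([-1.44476798,  0.13557549,  6.17479702])]
```

View pics/s10.png

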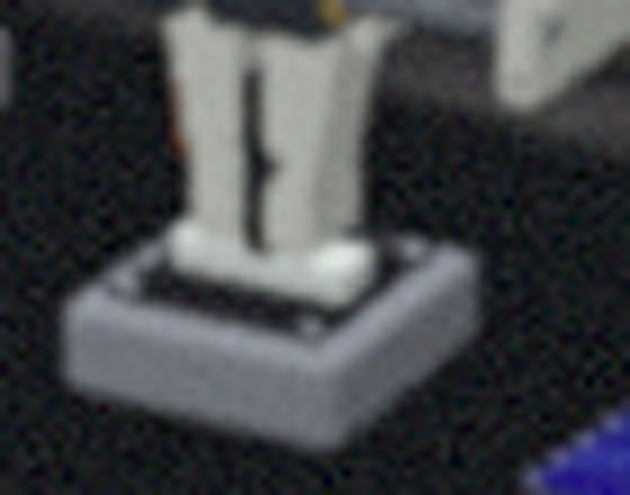

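Key is down about 6 mm, force ~6.5 N, housing in place. Hold for 3 s.

```bash
python3 -m pendant '[[0,0,0,0,0,0,-1],[0,0,0,0,0,0,-1],[0,0,0,0,0,0,-1],[0,0,0,0,0,0,-1],[0,0,0,0,0,0,-1],[0,0,0,0,0,0,-1],[0,0,0,0,0,0,-1],[0,0,0,0,0,0,-1],[0,0,0,0,0,0,-1],[0,0,0,0,0,0,-1],[0,0,0,0,0,0,-1],[0,0,0,0,0,0,-1]]'
python3 -m pendant '[[0,0,0,0,0,0,-1],[0,0,0,0,0,0,-1],[0,0,0,0,0,0,-1],[0,0,0,0,0,0,-1],[0,0,0,0,0,0,-1],[0,0,0,0,0,0,-1],[0,0,0,0,0,0,-1],[0,0,0,0,0,0,-1],[0,0,0,0,0,0,-1],[0,0,0,0,0,0,-1],[0,0,0,0,0,0,-1],[0,0,0,0,0,0,-1]]'
python3 -m pendant '[[0,0,-0.0015,0,0,0,-1],[0,0,-0.003,0,0,0,-1],[0,0,-0.0045,0,0,0,-1],[0,0,-0.006,0,0,0,-1],[0,0,-0.0075,0,0,0,-1],[0,0,-0.01,0,0,0,-1],[0,0,-0.015,0,0,0,-1],[0,0,-0.03,0,0,0,-1],[0,0,-0.05,0,0,0,-1],[0,0,-0.08,0,0,0,-1],[0,0,-0.12,0,0,0,-1],[0,0,-0.15,0,0,0,-1]]'
python3 -m pendant '[[-0.03,0,0,0,0,0,-1],[-0.065,0,0,0,0,0,-1],[-0.065,0,0,0,0,0,-1],[-0.065,0,0,0,0,0,-1]]'
python3 - <<'E'
from plant import ctrl,snapshot
from h import *
o=ctrl.get_obs()
s=snapshot("wrist"); np.savez("w11.npz",im=s["image"],K=s["mtx"],T=s["tool_from_camera"],p=o["tool_pos"],r=o["orientation"])
cv2.imwrite("pics/w11.png",s["image"])
s=snapshot("scene"); cv2.imwrite("pics/s11.png",s["image"])
a=cv2.imread("pics/scene1.png"); d=cv2.absdiff(a,s["image"])[165:275,110:370].max(2); print("diff>60:",(d>60).sum(), np.argwhere(d>60)[:10]+[165,110])
E
```

```text
clock: 12.65
tool_pos: [0.5338, 0.0234, 0.0034]
orientation: [-180.0, 0.0, -174.0]
force: [-2.9, -0.2, 6.7]
opening: 0.0006
clock: 14.15
tool_pos: [0.5337, 0.0234, 0.0033]
orientation: [-180.0, 0.0, -174.0]
force: [-2.0, -0.4, 6.3]
opening: 0.0006
clock: 15.65
tool_pos: [0.5342, 0.0235, 0.1561]
orientation: [180.0, 0.1, -174.0]
force: [-0.4, -0.2, -0.3]
opening: 0.0004
clock: 16.15
tool_pos: [0.5978, 0.0301, 0.1534]
orientation: [180.0, -0.0, -174.0]
force: [-0.3, -0.1, -0.8]
opening: 0.0005
diff>60: 0 []
```

View pics/s11.png

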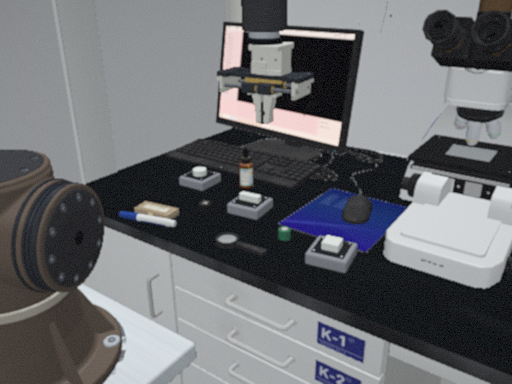

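View pics/w11.png

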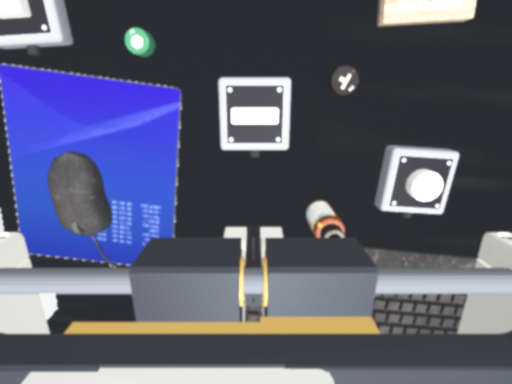

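Run:
```python
from plant import ctrl
o=ctrl.get_obs(); print(o["clock"],abs(o["qvel"]).max()); print(ctrl.close_job())
```

```text
16.25 0.17028570099912022
the job is handed in; nothing more can be done
None
```

I pressed the bar-key switch at about (0.534, 0.024) with the shut fingertips, held it for at least 3 s, let it spring back, withdrew and handed in at 16.25 s. It was the middle of the three.

- **Press depth:** the force while holding was 6.2–7.0 N. By the stated spring that is about 6 mm of travel. The tool went down about 6 mm from contact, and the scene pictures suggest about 5.5 mm. All three are past the 4 mm needed and short of the 8 mm bottom.
- **After withdrawing:** the force was back to noise level. The scene picture showed no change over threshold against the starting one in the area of the three switches and the small things. The key was up again, and the gripper was clear of everything.
- **What disagreed:**
  - The key was first touched with the TCP reading about 0.009 m, where I expected 0.042 m. The real fingertips therefore sit about 33 mm behind the stated TCP. The scene and wrist pictures had already suggested 25–35 mm, so I lowered the arm in small force-checked steps.
  - A sideways force of 1.5–3 N showed during the press. No housing movement was visible.

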